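# Load the vacuum box, pump it down and set the valve to hold

### The arm

A 6-joint arm with a two-finger parallel gripper is mounted at the origin on the work surface; the furniture and walls round the work are solid. World frame = base frame: x ahead of the robot, y to its left, z up, the work surface at z = 0. Lengths are in m, angles in rad, forces in N, time in s.
With the tool pointing down it reaches from about 0.2 to 0.875 m from the base axis. Payload 3.4 kg.
Tool frame: the origin (TCP) lies on the mounting face of the last link; the fingertips stand 199 mm ahead of it and the grasp point (between the pads) lies 180 mm ahead of it; z points along the fingers, y is the line along which they close (so a half turn about z gives the same grasp; the last joint's range is limited). The gripper opens to 94 mm and grips with 3 to 60 N. Pads are 16 mm wide; open, the fingers measure 119 mm over their backs; the gripper's body (75 mm by 177 mm) begins 78 mm behind the grasp point.
Start: joints at [1.073, 0.276, 1.505, -0, 1.361, -0.121], TCP at [0.212, 0.535, 0.405] pointing down, gripper open.
Joint ranges: [-2.89, 2.89], [-0.75, 2.08], [0.22, 2.7], [-1.18, 4.32], [0.11, 2.71], [-2.7, 2.7]. Speed limits (rad/s): [2.57, 2.57, 3.14, 3.14, 3.14, 3.14].

### API

Orientations are given as [roll, pitch, yaw] about the fixed x, y, z axes, in that order (R = Rz(yaw) Ry(pitch) Rx(roll)).
In Python, from workcell import env gives the robot as it stands.
- The arm moves only by the shell command python3 steer.py [FORCE], which reads ROWS from standard input. ROWS is a JSON list of rows, 1 to 5 of them, each of 7 numbers: dx, dy, dz in m, then a rotation vector rx, ry, rz in rad, then the finger opening in m; each row shifts and turns the commanded pose from where the row before left it, along the tool's axes as they then stand; what a row does not reach is not made up. A row lasts 1/8 s, in which the tool goes at most 0.0625 m and 0.188 rad, less where a joint would pass 70% of its speed; a pose out of reach is approached as far as the arm can. The fingers move at their own pace and stop on an object; FORCE is the grip in N (left out, the last holds). Time passes only in rows, so rows that do not move let the fingers close. It prints the time, the measured TCP pose, the force, the opening and the grip force at its end. Input that does not fit is refused with a message, and nothing moves.
- env.get_state(): the state, without advancing time (a new reading comes with each control period).
- env.camera(name): name is "scene" or "top" or "wrist"; returns the picture (420x560x3 uint8, red, green, blue); there is no depth.
- env.camera_params(name): a dict with "intrinsics" (3x3 intrinsics, pixels), "T" (4x4, takes a point from camera to world coordinates). Camera axes: x right, y up, looking along -z (the intrinsics and any distortion apply to the point x, -y, -z); pixel columns grow to the right and rows downward; lengths in m; the calibration is good to about 2 mm. A picture is of the moment at which its call begins: read the wrist's pose just before it. camera_params takes no time and is no camera call; for the wrist camera it gives the pose at the moment of the call.
- env.hand_in(): hands the job in; it is judged then, once.
The state is a dict: "time": time; "qpos": joint angles; "joint_velocities": joint speeds; "joint_torque": joint torques, N m; "tcp_pos": TCP position; "orientation": TCP orientation; "wrist_force": force on the tool from outside, world axes, zero at the start; "ft_torque": the same for the moment, N m; "gripper_width": finger opening in m; "grasp_force": force on a finger pad.
Only numpy, scipy, OpenCV 4.12 (cv2) and the standard library are available. Lean on these libraries where they do the work, as an engineer would, in place of code of your own. Each camera call takes 0.05 s, during which the arm holds its last target. There are 200 camera calls.

### The job

Load the vacuum box for a leak test: lay every power brick, torch and tub that is out on the bench on the floor of the chamber, none on top of another, then put the lid squarely on so that it covers the rim all round. Only then pull the valve knob fully out, leave it there for two seconds to pump, and push it back to its middle click to hold the vacuum. Keep the knob pushed in until the lid is on, and leave the other things on the bench alone.

Things in the scene. Friction and masses are not known exactly. Their poses are not given: they have to be found in the camera images.
- vacuum_box: bare aluminium vacuum chamber fixed on the bench, an open box with 15 mm walls: outside 180 (its x) x 266 mm (its y), rim 90 mm above the bench; inside 150 (x) x 236 mm (y), 58 mm deep, floor 32 mm above the bench. Origin on the bench under its middle, z up. Against its -y end, reaching 74 mm out, a manifold up to 100 mm high (grey valve block, gauge lying face up).
- chamber_floor (a point): middle of the chamber's inner floor; axes as vacuum_box
- chamber_rim (a point): middle of the chamber's mouth, level with the rim (58 mm above the floor); a black gasket cord runs round the middle of the 15 mm rim
- valve_rod (a joint): push-pull rod of the valve, m: 0 = pushed fully in (vent; so at the start), 0.015 = middle (hold), 0.030 = pulled fully out (pump). A spring ball clicks it into each of the three: about 8 N starts it out of a click, past half way (7.5 mm) it snaps on to the next, and it stays there. One dark ring on the rod shows in front of the valve at hold, two at pump.
- knob (a point): centre of the black round knob on the end of the valve rod: 28 mm across and 28 mm long, axis level, 75 mm above the bench; it moves along vacuum_box's -x (towards the robot) as it is pulled. Behind it are 26 mm of free 10 mm rod when in, then the valve (grey block, top 98 mm high). Can be gripped from above across vacuum_box's y.
- lid: loose grey flat lid of the chamber, 190 (its x) x 276 (its y) x 10 mm, about 0.6 kg, lying handle up on the bench; origin at the centre of its underside, z up. It just lies on the rim, nothing locates it; square, it overhangs the box by 5 mm all round. Either way round will do.
- lid_handle (a point): centre of the black bar of the lid's handle, 50 mm above the lid's underside: the bar is 110 mm long (along lid y), 14 mm thick (along lid x, grasp here) and 14 mm high, with 33 mm free under it
- brick_a: black potted power supply (power brick), a rounded box 58 x 125 x 35 mm, about 0.36 kg; origin at the centre of its underside, x across the 58 mm width (grasp here), y along the 125 mm length, z up. One of the units to test; may be absent.
- brick_b: black potted power supply (power brick), a rounded box 58 x 125 x 35 mm, about 0.36 kg; origin at the centre of its underside, x across the 58 mm width (grasp here), y along the 125 mm length, z up. One of the units to test; may be absent.
- torch_a: grey metal torch lying on its side with a flat underneath, so that it does not roll: 102 mm long, body 22 mm across, head 25 mm, 23 mm high, about 0.15 kg; origin under its middle, x across (grasp here), y along it, z up. One of the units to test; may be absent.
- torch_b: grey metal torch lying on its side with a flat underneath, so that it does not roll: 102 mm long, body 22 mm across, head 25 mm, 23 mm high, about 0.15 kg; origin under its middle, x across (grasp here), y along it, z up. One of the units to test; may be absent.
- tub: white round tub with a blue lid, 64 mm across the lid, 62 mm across the body, 48 mm high, about 0.12 kg, standing upright; origin at the centre of its underside. One of the units to test; may be absent.
- multimeter: yellow and black multimeter, a bystander
- heat_sink: small finned heat sink, a bystander
- petri_dish: clear round dish with O-rings, a bystander

How it is judged:
On the way, in this order (a step that is already met when the one before it is completed fails the run):
1. all units that are present lie on the floor of the chamber (x of brick_a in the frame of chamber_floor between -0.075 and 0.075 m and y of brick_a in the frame of chamber_floor between -0.118 and 0.118 m and z of each of brick_a, brick_b, torch_a, torch_b, tub in the frame of chamber_floor below 0.008 m and x of brick_b in the frame of chamber_floor between -0.075 and 0.075 m and y of brick_b in the frame of chamber_floor between -0.118 and 0.118 m and x of torch_a in the frame of chamber_floor between -0.075 and 0.075 m and y of torch_a in the frame of chamber_floor between -0.118 and 0.118 m and x of torch_b in the frame of chamber_floor between -0.075 and 0.075 m and y of torch_b in the frame of chamber_floor between -0.118 and 0.118 m and x of tub in the frame of chamber_floor between -0.075 and 0.075 m and y of tub in the frame of chamber_floor between -0.118 and 0.118 m), for 0.2 s.
2. the lid lies flat and square on the rim, with the knob still in (horizontal distance between lid and chamber_rim below 0.009 m and angle between the y axis of lid and the y axis of vacuum_box, either way round below 0.06 rad and z of lid in the frame of chamber_rim below 0.005 m and angle between lid's own z axis and vertical below 0.03 rad and value of joint valve_rod below 0.005 m), for 0.2 s.
3. the knob is pulled fully out with the lid on, for a second (horizontal distance between lid and chamber_rim below 0.009 m and angle between the y axis of lid and the y axis of vacuum_box, either way round below 0.06 rad and z of lid in the frame of chamber_rim below 0.005 m and angle between lid's own z axis and vertical below 0.03 rad and value of joint valve_rod above 0.027 m), for 1 s.
4. the knob is in its middle click (value of joint valve_rod between 0.0125 and 0.0175 m), for 0.2 s.
At the end, for the whole second after the job is handed in: every unit present lies on the chamber floor (its underside within 8 mm of it), the lid lies flat on the rim within 9 mm and 0.06 rad of square, and the valve rod rests in its middle click (15 mm, give or take 2.5 mm) (all of step 1 and all of step 4 and horizontal distance between lid and chamber_rim below 0.009 m and angle between the y axis of lid and the y axis of vacuum_box, either way round below 0.06 rad and z of lid in the frame of chamber_rim below 0.005 m and angle between lid's own z axis and vertical below 0.03 rad and linear speed of lid below 0.02 m/s); the robot touches nothing.
It fails at once if the knob is off its vent position while the lid is not on (value of joint valve_rod above 0.008 m and (horizontal distance between lid and chamber_rim above 0.02 m or z of lid in the frame of chamber_rim above 0.012 m)).
It fails at once if a bystander is pushed away (distance of any of multimeter, heat_sink, petri_dish from where it was at the start of the episode above 0.05 m).
Of brick_a, brick_b, torch_a, torch_b, tub only 3 to 5 are there at a start; the rules pass over those that are not, and their reading is None.
At some moment in a run one of brick_a, brick_b, torch_a, torch_b, tub may be knocked a few centimetres aside while the robot is not near it.
It also fails if it takes over 210 s, if anything falls off the work surface, if the arm or the gripper's body presses on something with over 40 N, if the wrist force passes 120 N, or if a joint passes its speed limit or range.

## Working session

There is one attempt and no reset: what is moved stays moved. The work goes in short steps, Python scripts to look and compute and a shell command to move; the robot and the scene stay as the last step left them, time stands still between calls to the robot, and variables do not carry over. Pictures are saved under pics/ and viewed, at most 14 in all, crops included, and the job is handed in when it is done.

```bash
ls; mkdir -p pics; python3 - <<'E'
from workcell import env
import cv2,numpy as np
s=env.get_state();print(s)
a=env.camera("top");b=env.camera("scene")
cv2.imwrite("pics/top0.png",a[:,:,::-1]);cv2.imwrite("pics/scene0.png",b[:,:,::-1])
for n in("top","scene","wrist"):
  p=env.camera_params(n);print(n,p)
E
```

```text
pics
steer.py
workcell.py
{'time': 0.0, 'qpos': array([ 1.07298306e+00,  2.76561499e-01,  1.50611343e+00,  2.22437662e-05,
        1.36064788e+00, -1.21013851e-01]), 'joint_velocities': array([ 1.21081876e-03,  5.99130502e-04, -1.24962289e-03, -2.01215115e-05,
       -2.88950094e-04, -1.70590713e-05]), 'joint_torque': array([-8.67843592e-04, -4.04577005e+01, -2.37234986e+01,  6.96631777e-02,
        3.45670630e-02, -1.15914941e-04]), 'tcp_pos': array([0.21147919, 0.5344775 , 0.40383137]), 'orientation': array([-3.13987778e+00, -2.30449261e-04,  2.76478838e+00]), 'wrist_force': array([-0.79934516,  0.24524001,  0.41543128]), 'ft_torque': array([ 0.01943625, -0.00420422,  0.00881884]), 'grasp_force': 0.0, 'gripper_width': 0.09416336300515893}
top {'intrinsics': array([[452.16560081,   0.        , 277.49627733],
       [  0.        , 452.16560081, 219.81558999],
       [  0.        ,   0.        ,   1.        ]]), 'T': array([[-0.01066787,  0.99449177, -0.10427038,  0.38554149],
       [-0.9998921 , -0.01166227, -0.00893168,  
[... 290 characters left out ...]
    ,   1.        ]]), 'T': array([[ 0.54223734,  0.64376244, -0.53995239, -0.110003  ],
       [-0.8401989 ,  0.41033692, -0.35452704, -0.42607292],
       [-0.00666879,  0.6459052 ,  0.7633885 ,  0.9841321 ],
       [ 0.        ,  0.        ,  0.        ,  1.        ]])}
wrist {'intrinsics': array([[338.46896909,   0.        , 275.05155519],
       [  0.        , 338.46896909, 216.8786458 ],
       [  0.        ,   0.        ,   1.        ]]), 'T': array([[ 0.36766006, -0.90343389, -0.22052955,  0.14803408],
       [ 0.92995951,  0.3568723 ,  0.08841641,  0.56034904],
       [-0.0011775 , -0.23759074,  0.97136463,  0.38412838],
       [ 0.        ,  0.        ,  0.        ,  1.        ]])}
```
View pics/top0.png

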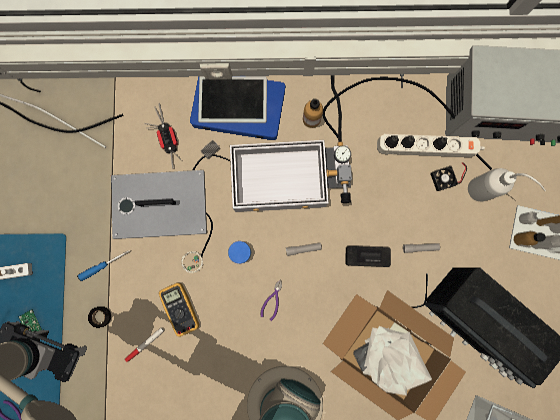

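View pics/scene0.png

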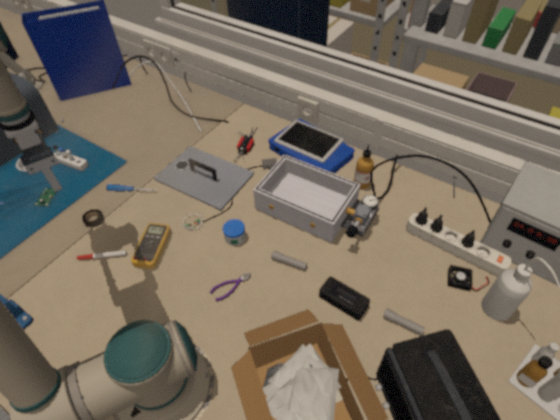

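The top view shows four units: tub (240,252), torches (303,249) and (421,248), and one brick (367,257). The box is at (280,175) with the manifold on its right and the knob at (346,198), and the lid is at (158,204). The scene view agrees. I see the multimeter, heat sink (210,148) and petri dish (192,261) as bystanders, and no second brick.

```bash
cat > h.py <<'E'
from workcell import env
import cv2,numpy as np
def cam(n,save=None):
    p=env.camera_params(n);im=env.camera(n)
    if save: cv2.imwrite(f"pics/{save}.png",im[:,:,::-1])
    return im,p
def ray(p,uv):
    K=p["intrinsics"];T=p["T"]
    d=np.array([(uv[0]-K[0,2])/K[0,0],-(uv[1]-K[1,2])/K[1,1],-1.])
    return T[:3,3],T[:3,:3]@d
def plane(p,uv,z):
    o,d=ray(p,uv);return o+d*(z-o[2])/d[2]
def proj(p,X):
    K=p["intrinsics"];T=p["T"];c=T[:3,:3].T@(np.array(X)-T[:3,3])
    return np.array([K[0,0]*c[0]/-c[2]+K[0,2],K[1,1]*-c[1]/-c[2]+K[1,2]])
def tri(rays):
    A=np.zeros((3,3));b=np.zeros(3)
    for o,d in rays:
        d=d/np.linalg.norm(d);P=np.eye(3)-np.outer(d,d);A+=P;b+=P@o
    x=np.linalg.solve(A,b)
    return x,[np.linalg.norm(np.cross(x-o,d/np.linalg.norm(d))) for o,d in rays]
def masks(im):
    h=cv2.cvtColor(im,cv2.COLOR_RGB2HSV);H,S,V=[h[:,:,i].astype(int) for i in range(3)]
    return {"blue":(H>95)&(H<125)&(S>120),"grey":(S<40)&(V>60)&(V<215),"dark":(V<75)}
def comp(m,seed,r=12):
    n,l,st,c=cv2.connectedComponentsWithStats(m.astype(np.uint8))
    u,v=map(int,seed);w=l[max(0,v-r):v+r+1,max(0,u-r):u+r+1];ids=w[w>0]
    if not len(ids): return None
    i=np.bincount(ids).argmax()
    cn=max(cv2.findContours((l==i).astype(np.uint8),0,2)[0],key=cv2.contourArea)
    return c[i],st[i,4],cv2.boxPoints(cv2.minAreaRect(cn)),cn
def rect(p,cn,z):
    "min-area rect of a contour cast on plane z: centre, sizes, yaw of long side"
    P=np.array([plane(p,q,z)[:2] for q in cn.reshape(-1,2)]).astype(np.float32)
    b=cv2.boxPoints(cv2.minAreaRect(P));e=[b[1]-b[0],b[2]-b[1]]
    k=max(e,key=np.linalg.norm);a=np.arctan2(k[1],k[0])%np.pi
    return b.mean(0).round(4),sorted(np.linalg.norm(x).round(4) for x in e),round(a,4)
E
python3 - <<'E'
from h import *
t,pt=cam("top");s,ps=cam("scene")
mt,ms=masks(t),masks(s)
S={"tub":("blue",.048,(240,252),(233,229)),"torch1":("grey",.0115,(303,249),(289,261)),"brick":("dark",.03,(367,257),(344,298)),"torch2":("grey",.0115,(421,248),(403,322)),"handle":("dark",.05,(165,203),(204,170)),"knob":("dark",.075,(346,198),(352,230))}
for k,(c,z,a,b) in S.items():
    A=comp(mt[c],a,5);B=comp(ms[c],b,5)
    if A is None or B is None: print(k,A is None,B is None);continue
    x,e=tri([ray(pt,A[0]),ray(ps,B[0])])
    print(k,A[0].round(1),A[1],B[0].round(1),B[1],"tri",x.round(3),np.round(e,4),"rect",rect(pt,A[3],z))
E
```

```text
tub [239.1 252. ] 378 [233.5 228.2] 275 tri [0.431 0.126 0.038] [0.0019 0.0019] rect (array([0.4296, 0.125 ], dtype=float32), [np.float32(0.0564), np.float32(0.0596)], np.float32(1.56))
torch1 [302.4 248.8] 219 [283.8 257.8] 9 tri [ 0.435 -0.051  0.023] [0.0035 0.0035] rect (array([ 0.4374, -0.0571], dtype=float32), [np.float32(0.0209), np.float32(0.1003)], np.float32(1.6921))
brick [367.8 255.9] 863 [344.2 298.3] 1126 tri [ 0.416 -0.245  0.012] [0.002 0.002] rect (array([ 0.4148, -0.2404], dtype=float32), [np.float32(0.0555), np.float32(0.1261)], np.float32(1.5245))
torch2 [420.6 247.3] 225 [410. 325.] 44 tri [ 0.444 -0.411 -0.007] [0.0096 0.0096] rect (array([ 0.4382, -0.3983], dtype=float32), [np.float32(0.0186), np.float32(0.1048)], np.float32(1.6031))
handle [155.3 202.2] 222 [205. 169.] 135 tri [0.581 0.367 0.029] [0.006 0.006] rect (array([0.574 , 0.3664], dtype=float32), [np.float32(0.0171), np.float32(0.1148)], np.float32(1.6217))
knob [345.2 197.8] 98 [353.  226.1] 291 tri [ 0.576 -0.175  0.096] [0.005 0.005] rect (array([ 0.5774, -0.1743], dtype=float32), [np.float32(0.0252), np.float32(0.0311)], np.float32(3.1295))
```

```bash
echo '[[0, 0, 0, 0, 0, 0.1706, 0.09], [0, 0, 0, 0, 0, 0.1706, 0.09], [0, 0, 0, 0, 0, 0.1706, 0.09], [0, 0, 0, 0, 0, 0.1706, 0.09], [0, 0, 0, 0, 0, 0.1706, 0.09]]' | python3 steer.py
echo '[[0, 0, 0, 0, 0, 0.1706, 0.09], [0, 0, 0, 0, 0, 0.1706, 0.09], [-0.036, 0.046, 0, 0, 0, 0, 0.09], [-0.036, 0.046, 0, 0, 0, 0, 0.09], [-0.036, 0.046, 0, 0, 0, 0, 0.09]]' | python3 steer.py
echo '[[-0.036, 0.046, 0, 0, 0, 0, 0.09], [-0.036, 0.046, 0, 0, 0, 0, 0.09], [-0.036, 0.046, 0, 0, 0, 0, 0.09], [-0.036, 0.046, 0, 0, 0, 0, 0.09], [-0.036, 0.046, 0, 0, 0, 0, 0.09]]' | python3 steer.py
echo '[[0, 0, 0, 0, 0, 0, 0.09], [0, 0, 0, 0, 0, 0, 0.09]]' | python3 steer.py
python3 -c "
from h import *
import pickle
im,p=cam('wrist','w1');pickle.dump((im,p),open('w1.pkl','wb'))"
echo '[[-0.06, 0, 0, 0, 0, 0, 0.09], [-0.06, 0, 0, 0, 0, 0, 0.09], [-0.06, 0, 0, 0, 0, 0, 0.09], [-0.06, 0, 0, 0, 0, 0, 0.09], [-0.06, 0, 0, 0, 0, 0, 0.09]]' | python3 steer.py
echo '[[0, -0.03, 0, 0, 0, 0, 0.09], [0, 0, 0, 0, 0, 0, 0.09], [0, 0, 0, 0, 0, 0, 0.09]]' | python3 steer.py
python3 -c "
from h import *
import pickle
im,p=cam('wrist','w2');pickle.dump((im,p),open('w2.pkl','wb'))"
```

```text
time: 0.82
tcp_pos: [0.2115, 0.5346, 0.4044]
orientation: [-3.141, 0.0, 1.906]
wrist_force: [0.3, -0.0, -0.3]
gripper_width: 0.0899
grasp_force: 0.0
time: 1.45
tcp_pos: [0.3505, 0.4256, 0.4046]
orientation: [3.141, -0.0, 1.571]
wrist_force: [0.6, -0.3, 0.2]
gripper_width: 0.09
grasp_force: 0.0
time: 2.08
tcp_pos: [0.5808, 0.2452, 0.4045]
orientation: [-3.141, -0.0, 1.57]
wrist_force: [-0.2, 0.8, 0.3]
gripper_width: 0.0898
grasp_force: 0.0
time: 2.33
tcp_pos: [0.5792, 0.2466, 0.4042]
orientation: [-3.14, -0.0, 1.57]
wrist_force: [-1.1, -0.1, -0.2]
gripper_width: 0.0899
grasp_force: 0.0
time: 3.0
tcp_pos: [0.5785, -0.0533, 0.4052]
orientation: [3.141, -0.0, 1.573]
wrist_force: [-0.2, -0.0, -0.6]
gripper_width: 0.0901
grasp_force: 0.0
time: 3.38
tcp_pos: [0.5496, -0.0521, 0.4052]
orientation: [3.14, -0.0, 1.573]
wrist_force: [0.1, -0.4, 0.3]
gripper_width: 0.0901
grasp_force: 0.0
```

View pics/w1.png

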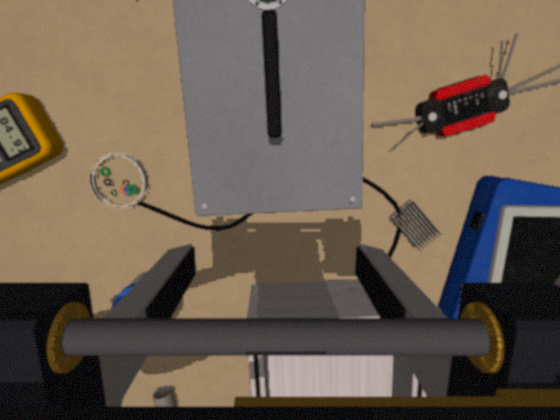

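View pics/w2.png

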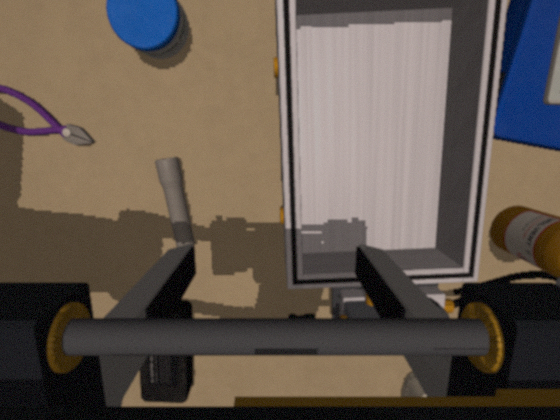

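In w1 the lid handle bar runs from (270,12) to (274,136), with the near lid corners at (197,215) and (362,210). In w2 the near rim corners are at (290,287) and (478,278), the tub is at (145,20) and torch1 at (175,200). The far end of the rim is cut off, so I'll go higher.

```bash

echo '[[0.02, -0.01, -0.05, 0, 0, 0, 0.09], [0.03, -0.01, -0.05, 0, 0, 0, 0.09], [0, 0, 0, 0, 0, 0, 0.09], [0, 0, 0, 0, 0, 0, 0.09]]' | python3 steer.py
python3 -c "
from h import *
import pickle
im,p=cam('wrist');pickle.dump((im,p),open('w3.pkl','wb'))
t,pt=cam('top')
a=im[:330,:,::-1]
b=cv2.resize(t[130:280,200:400,::-1],None,fx=2.4,fy=2.4,interpolation=cv2.INTER_CUBIC)[:270]
c=np.zeros((600,560,3),np.uint8);c[:330]=a;c[330:,:480]=b
cv2.imwrite('pics/c3.png',c)"
```

```text
time: 3.92
tcp_pos: [0.5297, -0.0026, 0.5042]
orientation: [-3.142, 0.0, 1.572]
wrist_force: [-0.0, -0.6, -1.3]
gripper_width: 0.0899
grasp_force: 0.0
```

View pics/c3.png

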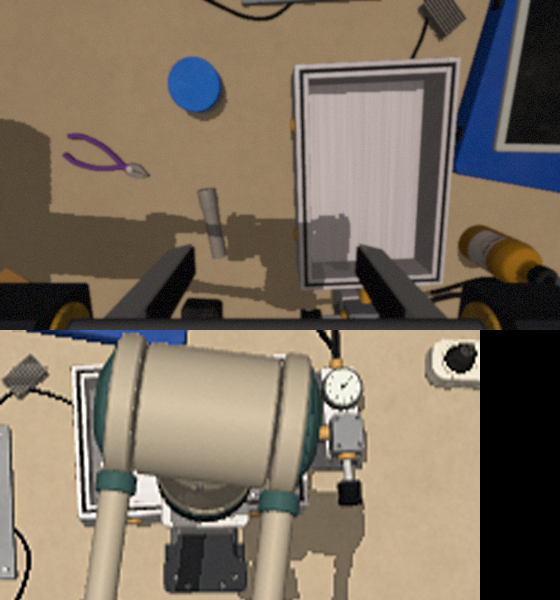

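The whole rim shows in w3: outer corners near (294,65), (460,58), (447,282) and (302,291). The dark gasket line is visible, the tub is at (194,84) and torch1 at (212,222).

```bash
cat > box.py <<'E'
from h import *
import pickle
def quad(im,p,z,lo,hi,th=60):
    m=(cv2.cvtColor(im,cv2.COLOR_RGB2GRAY)<th).astype(np.uint8)
    n,l,st,c=cv2.connectedComponentsWithStats(m)
    for i in range(1,n):
        x,y,w,h,a=st[i]
        if lo<w<hi and lo<h<hi:
            cn=cv2.convexHull(max(cv2.findContours((l==i).astype(np.uint8),0,2)[0],key=cv2.contourArea))
            q=cv2.approxPolyDP(cn,5,True).reshape(-1,2)
            print(st[i],q.tolist(),rect(p,cn,z))
w3=pickle.load(open("w3.pkl","rb"))
for th in (50,70,90): quad(*w3,.09,100,260,th)
t=cv2.imread("pics/top0.png")[:,:,::-1].copy();pt=env.camera_params("top")
for th in (80,100): quad(t,pt,.09,50,120,th)
E
python3 box.py
```

```text
[ 301   63  154  224 1115] [[453, 63], [437, 279], [305, 286], [301, 71]] (array([0.6456, 0.0109], dtype=float32), [np.float32(0.168), np.float32(0.2541)], np.float32(1.6161))
[ 453    0  107  193 8648] [[490, 0], [517, 0], [559, 154], [559, 192], [453, 171], [458, 110]] (array([0.7964, 0.1009], dtype=float32), [np.float32(0.1274), np.float32(0.2061)], np.float32(1.6169))
[ 310   73  135  199 3946] [[310, 80], [444, 73], [430, 271], [416, 260]] (array([0.6464, 0.0128], dtype=float32), [np.float32(0.1462), np.float32(0.2307)], np.float32(1.6173))
[ 453    0  107  193 9068] [[490, 0], [518, 0], [559, 153], [559, 192], [453, 172], [457, 112]] (array([0.7961, 0.1009], dtype=float32), [np.float32(0.128), np.float32(0.2061)], np.float32(1.6166))
[ 202   63   61   56 2380] [[262, 80], [262, 118], [202, 117], [202, 82], [229, 63]] (array([0.8863, 0.1417], dtype=float32), [np.float32(0.1626), np.float32(0.1709)], np.float32(1.5637))
[ 190   77   96   63 1514] [[285, 86], [275, 139], [190, 122], [198, 77]] (array([0.8444, 0.1266], dtype=float32), [np.float32(0.1697), np.float32(0.2513)], np.float32(1.3958))
[387 349  63  64 950] [[449, 359], [414, 412], [387, 393], [434, 349]] (array([ 0.0947, -0.3528], dtype=float32), [np.float32(0.0845), np.float32(0.17)], np.float32(2.4957))
[235 146  88  57 483] [[319, 147], [322, 197], [238, 202], [235, 151]] (array([0.6445, 0.0126], dtype=float32), [np.float32(0.1472), np.float32(0.2356)], np.float32(1.6142))
[ 386  349   65   64 1001] [[450, 359], [414, 412], [386, 393], [434, 349]] (array([ 0.0949, -0.3531], dtype=float32), [np.float32(0.0865), np.float32(0.1748)], np.float32(2.482))
```

```bash
python3 - <<'E'
from h import *
import pickle
W3=pickle.load(open("w3.pkl","rb"));W2=pickle.load(open("w2.pkl","rb"))
t=cv2.imread("pics/top0.png")[:,:,::-1].copy();pt=env.camera_params("top")
for a,b in(((310,80),(238,202)),((444,73),(235,151)),((430,271),(319,147))):
    x,e=tri([ray(W3[1],a),ray(pt,b)]);print("rim",x.round(4),np.round(e,4))
# floor
def fl(im,seed,lo):
    h=cv2.cvtColor(im,cv2.COLOR_RGB2HSV);m=(h[:,:,2]>lo)&(h[:,:,1]<35)
    c=comp(m,seed,5);return cv2.approxPolyDP(cv2.convexHull(c[3]),5,True).reshape(-1,2).tolist(),c[0].round(1)
print("w3 floor",fl(W3[0],(360,140),150));print("w2 floor",fl(W2[0],(370,120),150));print("top floor",fl(t,(280,175),180))
A=comp(masks(W3[0])["blue"],(194,84));B=comp(masks(t)["blue"],(240,252))
x,e=tri([ray(W3[1],A[0]),ray(pt,B[0])]);print("tub",A[0],x.round(4),np.round(e,4),"w3@.048",rect(W3[1],A[3],.048))
for n,(im,p),s in(("w3",W3,(212,222)),("w2",W2,(175,195))):
    h=cv2.cvtColor(im,cv2.COLOR_RGB2HSV)
    c=comp((h[:,:,1]<60)&(h[:,:,2]>60),s,6);print(n,c[0],c[2].round(0).tolist(),rect(p,c[3],.0115))
E
```

```text
rim [0.5707 0.128  0.0606] [0.0004 0.0004]
rim [0.7075 0.1306 0.1022] [0.0012 0.0012]
rim [ 0.7212 -0.1005  0.0898] [0.0029 0.0029]
w3 floor ([[450, 68], [434, 276], [410, 277], [348, 259], [307, 218], [304, 75]], array([368.5, 161.8]))
w2 floor ([[290, 0], [450, 22], [433, 246], [382, 248], [297, 227]], array([370. , 126.6]))
top floor ([[320, 143], [323, 199], [236, 204], [234, 148]], array([280.1, 175.9]))
tub [194.05824811  84.31969764] [0.4298 0.1265 0.0386] [0.0003 0.0003] w3@.048 (array([0.4318, 0.1242], dtype=float32), [np.float32(0.0607), np.float32(0.0629)], np.float32(2.3739))
w3 [211.74790795 221.06694561] [[198.0, 190.0], [214.0, 187.0], [226.0, 256.0], [210.0, 259.0]] (array([ 0.4391, -0.0598], dtype=float32), [np.float32(0.0236), np.float32(0.1045)], np.float32(1.7001))
w2 [161.17851294 240.45954799] [[105.0, 317.0], [159.0, 152.0], [217.0, 171.0], [163.0, 336.0]] (array([ 0.4156, -0.1138], dtype=float32), [np.float32(0.0688), np.float32(0.216)], np.float32(1.1788))
```

The tub is at (0.431,0.1245) and the box centre at (0.6455,0.0115), yaw 1.616. The gasket measures 168×254 mm at z = 0.09, which fits the given sizes. I'll grasp the tub first.

```bash

echo '[[0, 0, 0, 0, 0, -0.0435, 0.094], [0.0438, -0.031, 0.02, 0, 0, 0, 0.094], [0.0438, -0.031, 0.02, 0, 0, 0, 0.094], [0.0438, -0.0309, 0.02, 0, 0, 0, 0.094], [0, 0, 0.06, 0, 0, 0, 0.094]]' | python3 steer.py 20
echo '[[0, 0, 0.06, 0, 0, 0, 0.094], [0, 0, 0.06, 0, 0, 0, 0.094], [0, 0, 0.03, 0, 0, 0, 0.094], [0, 0, 0.024, 0, 0, 0, 0.094], [0, 0, 0, 0, 0, 0, 0.094]]' | python3 steer.py
echo '[[0, 0, 0, 0, 0, 0, 0.04], [0, 0, 0, 0, 0, 0, 0.04], [0, 0, 0, 0, 0, 0, 0.04], [0, 0, 0, 0, 0, 0, 0.04], [0, 0, 0, 0, 0, 0, 0.04]]' | python3 steer.py
```

```text
time: 4.65
tcp_pos: [0.4299, 0.1258, 0.3849]
orientation: [3.137, -0.001, 1.617]
wrist_force: [0.9, -0.7, -0.5]
gripper_width: 0.094
grasp_force: 0.0
time: 5.28
tcp_pos: [0.4298, 0.1234, 0.2082]
orientation: [-3.135, 0.001, 1.613]
wrist_force: [-0.4, 0.4, 0.3]
gripper_width: 0.0938
grasp_force: 0.0
time: 5.9
tcp_pos: [0.4311, 0.1239, 0.2113]
orientation: [3.14, -0.0, 1.614]
wrist_force: [-0.2, -0.8, 5.6]
gripper_width: 0.0614
grasp_force: 20.0
```

```bash

echo '[[0, 0, -0.06, 0, 0, 0, 0.04], [0, 0, -0.06, 0, 0, 0, 0.04], [-0.014, 0.0468, 0, 0, 0, 0, 0.04], [-0.014, 0.0468, 0, 0, 0, 0, 0.04], [-0.014, 0.0468, 0, 0, 0, 0, 0.04]]' | python3 steer.py
echo '[[-0.0139, 0.0468, 0, 0, 0, 0, 0.04], [0, 0, 0, 0, 0, 0, 0.04], [0, 0, 0.045, 0, 0, 0, 0.04], [0, 0, 0.035, 0, 0, 0, 0.04], [0, 0, 0, 0, 0, 0, 0.04]]' | python3 steer.py
```

```text
time: 6.52
tcp_pos: [0.5741, 0.0877, 0.3307]
orientation: [3.141, -0.0, 1.614]
wrist_force: [-0.4, 0.9, -0.5]
gripper_width: 0.0617
grasp_force: 20.0
time: 7.15
tcp_pos: [0.6181, 0.0764, 0.2477]
orientation: [-3.133, -0.001, 1.614]
wrist_force: [-0.1, -1.1, -1.5]
gripper_width: 0.0613
grasp_force: 20.0
```

```bash

echo '[[0, 0, 0.008, 0, 0, 0, 0.04], [0, 0, 0, 0, 0, 0, 0.04], [0, 0, 0, 0, 0, 0, 0.07], [0, 0, 0, 0, 0, 0, 0.07]]' | python3 steer.py
echo '[[0, 0, -0.05, 0, 0, 0, 0.07], [0, 0, -0.05, 0, 0, 0, 0.07], [0, 0, -0.02, 0, 0, 0, 0.07], [-0.032, -0.0467, 0, 0, 0, 0, 0.07], [-0.032, -0.0467, 0, 0, 0, 0, 0.05]]' | python3 steer.py
echo '[[-0.032, -0.0467, 0, 0, 0, 0, 0.05], [-0.032, -0.0467, 0, 0, 0, 0, 0.05], [0, 0, 0, 0, 0, -0.085, 0.05], [0, 0, 0, 0, 0, 0, 0.05], [0, 0, 0, 0, 0, 0, 0.05]]' | python3 steer.py
python3 - <<'E'
from h import *
t,pt=cam("top","t1");m=masks(t)
for s in((303,249),(421,248)):
    c=comp(m["grey"],s,5);print(c and (c[0],c[1],rect(pt,c[3],.0115)))
c=comp(m["dark"],(367,257),5);print(c and rect(pt,c[3],.03))
c=comp(m["blue"],(250,185),15);print(c and (c[0],c[1],rect(pt,c[3],.08)))
E
```

```text
time: 7.65
tcp_pos: [0.6207, 0.0762, 0.2437]
orientation: [3.14, -0.0, 1.614]
wrist_force: [0.1, 0.4, -0.1]
gripper_width: 0.07
grasp_force: 0.0
time: 8.28
tcp_pos: [0.5291, 0.0076, 0.3634]
orientation: [3.14, 0.001, 1.615]
wrist_force: [-0.4, -0.4, -0.3]
gripper_width: 0.0632
grasp_force: 0.0
time: 8.9
tcp_pos: [0.4397, -0.0597, 0.363]
orientation: [3.141, 0.0, 1.698]
wrist_force: [-0.1, -0.1, -0.3]
gripper_width: 0.0503
grasp_force: 0.0
(array([304.52830189, 258.93396226]), np.int32(106), (array([ 0.4057, -0.0625], dtype=float32), [np.float32(0.027), np.float32(0.0875)], np.float32(1.2817)))
(array([420.63063063, 247.2972973 ]), np.int32(222), (array([ 0.4382, -0.3982], dtype=float32), [np.float32(0.0186), np.float32(0.1046)], np.float32(1.6051)))
(array([ 0.4108, -0.2474], dtype=float32), [np.float32(0.1168), np.float32(0.1225)], np.float32(2.817))
(array([254.99746835, 183.63797468]), np.int32(395), (array([0.6193, 0.0782], dtype=float32), [np.float32(0.0596), np.float32(0.0617)], np.float32(1.5585)))
```

```bash

echo '[[0, 0, 0.05, 0, 0, 0, 0.05], [0, 0, 0.05, 0, 0, 0, 0.05], [0, 0, 0.04, 0, 0, 0, 0.05], [0, 0, 0.0205, 0, 0, 0, 0.05], [0, 0, 0, 0, 0, 0, 0.05]]' | python3 steer.py
echo '[[0, 0, 0, 0, 0, 0, 0.01], [0, 0, 0, 0, 0, 0, 0.01], [0, 0, 0, 0, 0, 0, 0.01], [0, 0, 0, 0, 0, 0, 0.01]]' | python3 steer.py
```

```text
time: 9.57
tcp_pos: [0.4398, -0.0594, 0.2009]
orientation: [-3.14, -0.001, 1.7]
wrist_force: [-0.4, 0.7, -0.3]
gripper_width: 0.05
grasp_force: 0.0
time: 10.07
tcp_pos: [0.4394, -0.0598, 0.2024]
orientation: [3.141, 0.0, 1.699]
wrist_force: [-1.0, 0.2, 1.2]
gripper_width: 0.0218
grasp_force: 19.9
```

```bash

echo '[[0, 0, -0.06, 0, 0, 0, 0.01], [0, 0, -0.06, 0, 0, 0.085, 0.01], [0.0234, 0.0508, 0, 0, 0, 0, 0.01], [0.0234, 0.0508, 0, 0, 0, 0, 0.01], [0.0234, 0.0508, 0, 0, 0, 0, 0.01]]' | python3 steer.py
echo '[[0.0234, 0.0508, 0, 0, 0, 0, 0.01], [0.0234, 0.0508, 0, 0, 0, 0, 0.01], [0, 0, 0, 0, 0, 0, 0.01], [0, 0, 0, 0, 0, 0, 0.01]]' | python3 steer.py
```

```text
time: 10.7
tcp_pos: [0.5896, 0.0177, 0.3224]
orientation: [3.141, 0.0, 1.614]
wrist_force: [0.2, -0.7, -1.0]
gripper_width: 0.0219
grasp_force: 19.9
time: 11.2
tcp_pos: [0.6873, 0.068, 0.3211]
orientation: [-3.138, 0.0, 1.614]
wrist_force: [0.6, -0.2, -1.7]
gripper_width: 0.0221
grasp_force: 19.9
```

```bash

echo '[[0, 0, 0.05, 0, 0, 0, 0.01], [0, 0, 0.037, 0, 0, 0, 0.01], [0, 0, 0, 0, 0, 0, 0.01], [0, 0, 0, 0, 0, 0, 0.03], [0, 0, 0, 0, 0, 0, 0.03]]' | python3 steer.py
echo '[[0, 0, -0.05, 0, 0, 0, 0.03], [0, 0, -0.05, 0, 0, 0, 0.03], [0, 0, -0.03, 0, 0, 0, 0.03], [-0.0505, -0.03, 0, 0, 0, 0, 0.03], [-0.0505, -0.03, 0, 0, 0, 0, 0.03]]' | python3 steer.py
echo '[[-0.0505, -0.03, 0, 0, 0, 0, 0.05], [-0.0505, -0.03, 0, 0, 0, 0, 0.05], [-0.0505, -0.03, 0, 0, 0, 0, 0.05], [-0.0505, -0.03, 0, 0, 0, 0, 0.05], [-0.0505, -0.03, 0, 0, 0, 0, 0.05]]' | python3 steer.py
echo '[[-0.0505, -0.03, 0, 0, 0, 0, 0.05], [-0.0505, -0.03, 0, 0, 0, 0, 0.05], [0, 0, 0, 0, 0, 0, 0.05], [0, 0, 0, 0, 0, 0, 0.05]]' | python3 steer.py
python3 -c "
from h import *
import pickle
im,p=cam('wrist');t,pt=cam('top');pickle.dump((im,p,t,pt),open('w4.pkl','wb'))
c=np.zeros((600,560,3),np.uint8);c[:300]=im[:300,:,::-1];c[300:]=t[100:400,:,::-1]
cv2.imwrite('pics/c4.png',c)"
```

```text
time: 11.82
tcp_pos: [0.6879, 0.0677, 0.2366]
orientation: [3.14, 0.0, 1.614]
wrist_force: [-0.2, -1.1, 0.8]
gripper_width: 0.03
grasp_force: 0.0
time: 12.45
tcp_pos: [0.6317, -0.0361, 0.3667]
orientation: [3.139, 0.001, 1.616]
wrist_force: [0.8, 0.1, 0.3]
gripper_width: 0.0304
grasp_force: 0.0
time: 13.08
tcp_pos: [0.4922, -0.2956, 0.3663]
orientation: [3.14, 0.001, 1.614]
wrist_force: [1.0, -0.6, 0.7]
gripper_width: 0.0501
grasp_force: 0.0
time: 13.58
tcp_pos: [0.4377, -0.3974, 0.3656]
orientation: [3.141, -0.0, 1.613]
wrist_force: [-0.6, -0.2, -0.1]
gripper_width: 0.0501
grasp_force: 0.0
```

View pics/c4.png

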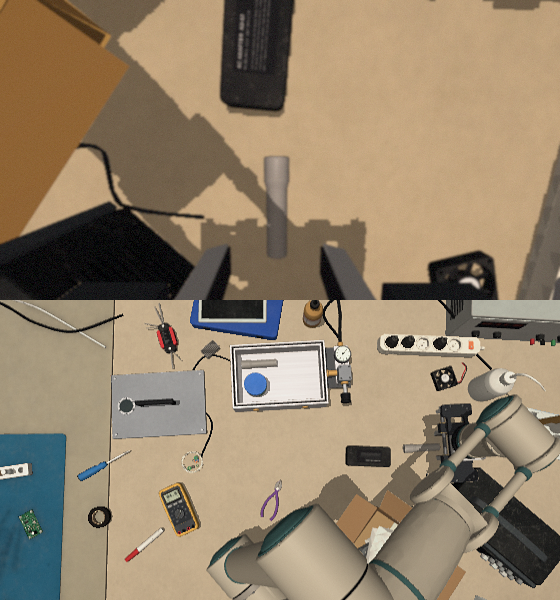

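Top view: the tub and torch1 lie on the chamber floor, with the brick at (367,457) in the composite. Wrist view: torch2 lies centred between the fingers, from (277,156) to (277,250). The black case is close on the left, so I'll grip 20 mm towards +y.

```bash

python3 - <<'E'
from h import *
import pickle
im,p,t,pt=pickle.load(open("w4.pkl","rb"))
c=comp(masks(t)["dark"],(367,257),5)
for z in(.02,.035):print(c[0],rect(pt,c[3],z))
d=comp(masks(im)["dark"],(258,60),8);print(d[1],cv2.approxPolyDP(cv2.convexHull(d[3]),4,True).reshape(-1,2).tolist())
E
echo '[[0.02, 0, 0.05, 0, 0, 0, 0.05], [0, 0, 0.05, 0, 0, 0, 0.05], [0, 0, 0.04, 0, 0, 0, 0.05], [0, 0, 0.023, 0, 0, 0, 0.05], [0, 0, 0, 0, 0, 0, 0.05]]' | python3 steer.py
echo '[[0, 0, 0, 0, 0, 0, 0.01], [0, 0, 0, 0, 0, 0, 0.01], [0, 0, 0, 0, 0, 0, 0.01], [0, 0, 0, 0, 0, 0, 0.01]]' | python3 steer.py
```

```text
[367.8400927  255.91077636] (array([ 0.4151, -0.2423], dtype=float32), [np.float32(0.056), np.float32(0.127)], np.float32(1.5245))
[367.8400927  255.91077636] (array([ 0.4147, -0.2395], dtype=float32), [np.float32(0.0553), np.float32(0.1256)], np.float32(1.5245))
6954 [[293, 0], [282, 107], [274, 111], [229, 106], [221, 98], [225, 0]]
time: 14.3
tcp_pos: [0.4379, -0.3761, 0.2013]
orientation: [-3.141, -0.002, 1.617]
wrist_force: [-0.4, -0.3, 0.8]
gripper_width: 0.0498
grasp_force: 0.0
time: 14.8
tcp_pos: [0.4373, -0.3777, 0.2026]
orientation: [3.141, 0.0, 1.614]
wrist_force: [-0.1, 1.1, 1.7]
gripper_width: 0.0221
grasp_force: 20.0
```

```bash

echo '[[0, 0, -0.06, 0, 0, 0, 0.01], [0, 0, -0.06, 0, 0, 0, 0.01], [0, 0, -0.01, 0, 0, 0, 0.01], [0.0427, 0.0338, 0, 0, 0, 0, 0.01], [0.0427, 0.0338, 0, 0, 0, 0, 0.01]]' | python3 steer.py
echo '[[0.0427, 0.0338, 0, 0, 0, 0, 0.01], [0.0427, 0.0338, 0, 0, 0, 0, 0.01], [0.0427, 0.0338, 0, 0, 0, 0, 0.01], [0.0427, 0.0338, 0, 0, 0, 0, 0.01], [0.0427, 0.0338, 0, 0, 0, 0, 0.01]]' | python3 steer.py
echo '[[0.0427, 0.0336, 0, 0, 0, 0, 0.01], [0, 0, 0, 0, 0, 0, 0.01], [0, 0, 0, 0, 0, 0, 0.01]]' | python3 steer.py
```

```text
time: 15.42
tcp_pos: [0.5007, -0.2888, 0.3309]
orientation: [-3.14, -0.002, 1.612]
wrist_force: [0.5, -0.2, -1.5]
gripper_width: 0.0218
grasp_force: 20.0
time: 16.05
tcp_pos: [0.6609, -0.0674, 0.3302]
orientation: [-3.138, -0.001, 1.614]
wrist_force: [0.1, 0.2, -1.4]
gripper_width: 0.0216
grasp_force: 20.0
time: 16.42
tcp_pos: [0.6916, -0.0249, 0.3304]
orientation: [-3.138, 0.0, 1.615]
wrist_force: [-1.0, -0.4, -1.0]
gripper_width: 0.0219
grasp_force: 20.0
```

```bash

echo '[[0, 0, 0.05, 0, 0, 0, 0.01], [0, 0, 0.046, 0, 0, 0, 0.01], [0, 0, 0, 0, 0, 0, 0.01], [0, 0, 0, 0, 0, 0, 0.03], [0, 0, 0, 0, 0, 0, 0.03]]' | python3 steer.py
echo '[[0, 0, -0.05, 0, 0, 0, 0.03], [0, 0, -0.05, 0, 0, 0, 0.03], [0, 0, -0.02, 0, 0, 0, 0.03], [-0.0341, -0.0477, 0, 0, 0, 0, 0.03], [-0.0341, -0.0477, 0, 0, 0, 0, 0.05]]' | python3 steer.py
echo '[[-0.0341, -0.0477, 0, 0, 0, 0, 0.08], [-0.0341, -0.0477, 0, 0, 0, 0, 0.08], [-0.0341, -0.0477, 0, 0, 0, 0, 0.08], [-0.0341, -0.0477, 0, 0, 0, 0, 0.08], [0, 0, 0, 0, 0, 0.0895, 0.08]]' | python3 steer.py
echo '[[0, 0, 0, 0, 0, 0, 0.08], [0, 0, 0, 0, 0, 0, 0.08]]' | python3 steer.py
python3 - <<'E'
from h import *
im,p=cam("wrist","w5");t,pt=cam("top","t5")
c=np.zeros((600,560,3),np.uint8);c[:300]=im[:300,:,::-1];c[300:]=t[100:400,:,::-1]
cv2.imwrite('pics/c5.png',c)
E
```

```text
time: 17.05
tcp_pos: [0.6921, -0.0256, 0.237]
orientation: [3.141, 0.0, 1.613]
wrist_force: [-0.1, -0.4, 0.5]
gripper_width: 0.0298
grasp_force: 0.0
time: 17.68
tcp_pos: [0.5988, -0.0976, 0.3572]
orientation: [3.14, 0.001, 1.616]
wrist_force: [0.0, -0.5, 0.1]
gripper_width: 0.037
grasp_force: 0.0
time: 18.3
tcp_pos: [0.412, -0.2434, 0.3571]
orientation: [-3.142, 0.002, 1.517]
wrist_force: [0.8, 0.5, 0.1]
gripper_width: 0.0797
grasp_force: 0.0
time: 18.55
tcp_pos: [0.4154, -0.2414, 0.3566]
orientation: [3.141, 0.0, 1.526]
wrist_force: [-0.1, 0.9, 0.1]
gripper_width: 0.08
grasp_force: 0.0
```

View pics/c5.png

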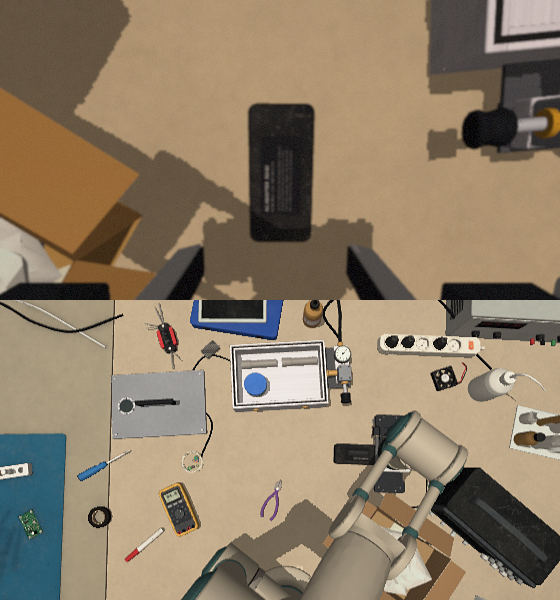

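The brick has been knocked: the wrist view shows it at (249–313, 103–241), and the top view shows it about 30 mm further towards +y. Both torches and the tub lie apart in the box. I'll measure the brick again.

```bash

python3 - <<'E'
from h import *
im,p=cam("wrist");t,pt=cam("top");s,ps=cam("scene");st=env.get_state();print(st["tcp_pos"],st["orientation"])
c=comp(masks(im)["dark"],(281,160),8);print(c[0],c[1])
for z in(.0,.02,.035):print(z,rect(p,c[3],z))
k=cv2.boundingRect(c[3]);print(k)
d=comp(masks(s)["dark"],(335,290),15)
if d: x,e=tri([ray(p,c[0]),ray(ps,d[0])]);print(d[0],d[1],x,e)
E
```

```text
[ 0.41560955 -0.24112145  0.35606518] [-3.14151756e+00 -1.53471108e-04  1.52623272e+00]
[280.61490094 172.23727607] 8429
0.0 (array([ 0.4225, -0.2129], dtype=float32), [np.float32(0.0641), np.float32(0.1369)], np.float32(1.5268))
0.02 (array([ 0.4223, -0.2104], dtype=float32), [np.float32(0.0603), np.float32(0.1288)], np.float32(1.5268))
0.035 (array([ 0.4221, -0.2086], dtype=float32), [np.float32(0.0574), np.float32(0.1227)], np.float32(1.5268))
(249, 104, 65, 139)
[333.87075472 290.54433962] 1060 [ 0.42430135 -0.21013049  0.00739866] [np.float64(0.002460578994183573), np.float64(0.002460578994183556)]
```

```bash

echo '[[0.0318, 0.0051, 0.03, 0, 0, 0, 0.08], [0, 0, 0.05, 0, 0, 0, 0.08], [0, 0, 0.045, 0, 0, 0, 0.08], [0, 0, 0.026, 0, 0, 0, 0.08], [0, 0, 0, 0, 0, 0, 0.08]]' | python3 steer.py 35
echo '[[0, 0, 0, 0, 0, 0, 0.04], [0, 0, 0, 0, 0, 0, 0.04], [0, 0, 0, 0, 0, 0, 0.04], [0, 0, 0, 0, 0, 0, 0.04]]' | python3 steer.py
```

```text
time: 19.42
tcp_pos: [0.4213, -0.2093, 0.2035]
orientation: [-3.137, -0.003, 1.526]
wrist_force: [0.2, 0.3, -0.1]
gripper_width: 0.0803
grasp_force: 0.0
time: 19.92
tcp_pos: [0.422, -0.2103, 0.2063]
orientation: [3.14, 0.001, 1.525]
wrist_force: [-1.2, 0.6, 7.0]
gripper_width: 0.0579
grasp_force: 35.0
```

```bash

echo '[[0, 0, -0.06, 0, 0, 0, 0.04], [0, 0, -0.06, 0, 0, -0.089, 0.04], [0, 0, -0.01, 0, 0, 0, 0.04], [0.0324, 0.042, 0, 0, 0, 0, 0.04], [0.0324, 0.042, 0, 0, 0, 0, 0.04]]' | python3 steer.py
echo '[[0.0324, 0.042, 0, 0, 0, 0, 0.04], [0.0324, 0.042, 0, 0, 0, 0, 0.04], [0.0324, 0.042, 0, 0, 0, 0, 0.04], [0, 0, 0, 0, 0, 0, 0.04], [0, 0, 0, 0, 0, 0, 0.04]]' | python3 steer.py
```

```text
time: 20.55
tcp_pos: [0.5027, -0.141, 0.3336]
orientation: [-3.139, -0.001, 1.611]
wrist_force: [0.7, -0.4, -5.3]
gripper_width: 0.0581
grasp_force: 35.0
time: 21.18
tcp_pos: [0.6237, -0.039, 0.3326]
orientation: [-3.136, -0.001, 1.614]
wrist_force: [-0.9, -0.3, -3.8]
gripper_width: 0.0578
grasp_force: 35.0
```

```bash

echo '[[0, 0, 0.045, 0, 0, 0, 0.04], [0, 0, 0.04, 0, 0, 0, 0.04], [0, 0, 0.006, 0, 0, 0, 0.04], [0, 0, 0, 0, 0, 0, 0.04]]' | python3 steer.py
echo '[[0, 0, 0.003, 0, 0, 0, 0.04], [0, 0, 0, 0, 0, 0, 0.04], [0, 0, 0, 0, 0, 0, 0.064], [0, 0, 0, 0, 0, 0, 0.064]]' | python3 steer.py
```

```text
time: 21.68
tcp_pos: [0.6244, -0.0399, 0.2445]
orientation: [-3.141, 0.0, 1.612]
wrist_force: [0.8, -0.8, -3.9]
gripper_width: 0.0576
grasp_force: 35.0
time: 22.18
tcp_pos: [0.6251, -0.0392, 0.2424]
orientation: [3.139, 0.0, 1.614]
wrist_force: [0.4, -0.3, 0.4]
gripper_width: 0.0636
grasp_force: 0.0
```

```bash

echo '[[0, 0, -0.05, 0, 0, 0, 0.064], [0, 0, -0.05, 0, 0, 0, 0.064], [0, 0, -0.06, 0, 0, 0, 0.064], [0.0568, -0.0057, 0, 0, 0, 0, 0.064], [0.0568, -0.0057, 0, 0, 0, 0, 0.064]]' | python3 steer.py
echo '[[0.0568, -0.0057, 0, 0, 0, 0, 0.06], [0.0568, -0.0057, 0, 0, 0, 0, 0.06], [0.0568, -0.0057, 0, 0, 0, 0, 0.06], [0.0568, -0.0057, 0, 0, 0, 0, 0.06]]' | python3 steer.py
echo '[[0, 0, 0, 0, 0, 0, 0.06], [0, 0, 0, 0, 0, 0, 0.06]]' | python3 steer.py
python3 - <<'E'
from h import *
import pickle
im,p=cam("wrist");t,pt=cam("top");pickle.dump((im,p,t,pt),open("w6.pkl","wb"))
c=np.zeros((600,560,3),np.uint8);c[:300]=im[:300,:,::-1]
c[300:]=cv2.resize(t[130:230,205:390,::-1],(560,300),interpolation=cv2.INTER_CUBIC)
cv2.imwrite('pics/c6.png',c)
W1=pickle.load(open("w1.pkl","rb"))
for n,(i,q),s in(("w1",W1,(272,80)),("w6",(im,p),(274,130))):
    g=cv2.cvtColor(i,cv2.COLOR_RGB2GRAY);d=comp(g<45,s,6);print(n,d[0],d[1],d[2].round(1).tolist(),rect(q,d[3],.057))
E
```

```text
time: 22.8
tcp_pos: [0.6083, 0.0745, 0.4032]
orientation: [3.138, -0.0, 1.612]
wrist_force: [1.1, 1.1, -0.2]
gripper_width: 0.0642
grasp_force: 0.0
time: 23.3
tcp_pos: [0.5754, 0.3017, 0.4021]
orientation: [3.14, -0.001, 1.614]
wrist_force: [1.5, 0.3, 0.4]
gripper_width: 0.06
grasp_force: 0.0
time: 23.55
tcp_pos: [0.5758, 0.2998, 0.4015]
orientation: [3.141, 0.001, 1.614]
wrist_force: [0.4, 0.0, 0.0]
gripper_width: 0.0597
grasp_force: 0.0
w1 [271.53121248  72.90876351] 1666 [[261.70001220703125, 11.100000381469727], [275.3999938964844, 10.399999618530273], [282.0, 136.8000030517578], [268.20001220703125, 137.5]] (array([0.5762, 0.3666], dtype=float32), [np.float32(0.0122), np.float32(0.1068)], np.float32(1.6186))
w6 [277.68316151 132.08453608] 1455 [[271.0, 75.0], [284.0, 75.0], [284.0, 192.0], [271.0, 192.0]] (array([0.576 , 0.3673], dtype=float32), [np.float32(0.0117), np.float32(0.106)], np.float32(1.621))
```

View pics/c6.png

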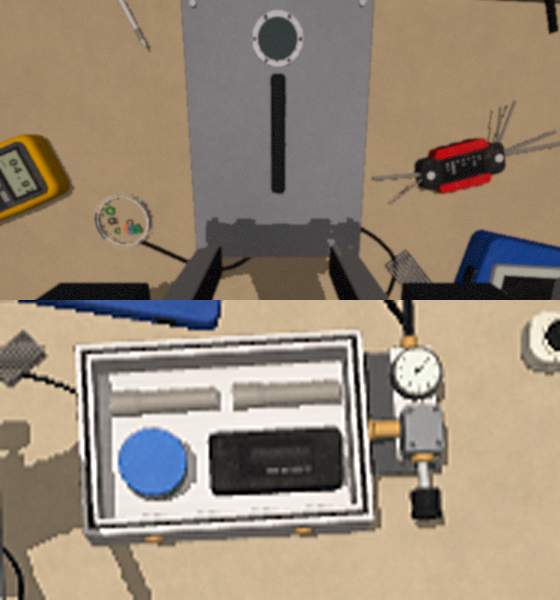

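Top crop: tub, both torches and the brick all lie flat and separate on the chamber floor, with the knob in. Wrist view: the handle bar is at (271–284, 75–192), and the lid is unobstructed. I'll check that the handle is centred on the lid.

```bash

python3 - <<'E'
from h import *
import pickle
im,p,t,pt=pickle.load(open("w6.pkl","rb"));W1=pickle.load(open("w1.pkl","rb"))
print(tri([ray(p,(277.7,133)),ray(W1[1],(271.7,73.5))]))
print(tri([ray(p,(277.7,133)),ray(pt,comp(masks(cv2.imread("pics/top0.png")[:,:,::-1].copy())["dark"],(175,202),3)[0])]))
t0=cv2.imread("pics/top0.png")[:,:,::-1].copy()
h=cv2.cvtColor(t0,cv2.COLOR_RGB2HSV);c=comp((h[:,:,1]<60)&(h[:,:,2]>80)&(h[:,:,2]<220),(180,185),4);print("lid top",c[1],rect(pt,c[3],.01))
for im_,q,s in((im,p,(230,100)),):
    h=cv2.cvtColor(im_,cv2.COLOR_RGB2HSV);m=(h[:,:,1]<60)&(h[:,:,2]>80);m[245:]=0
    c=comp(m,s,4);P=c[3].reshape(-1,2)
    for r in(60,100,140,180,220):
        xs=P[abs(P[:,1]-r)<=1,0];a=plane(q,(xs.min(),r),.01);b=plane(q,(xs.max(),r),.01);print(r,xs.min(),xs.max(),a[:2].round(4),b[:2].round(4))
E
```

```text
(array([0.57600769, 0.36993046, 0.05222787]), [np.float64(8.862900193098765e-05), np.float64(8.86290019309005e-05)])
(array([0.57616542, 0.36991343, 0.03593396]), [np.float64(0.00012229899646101793), np.float64(0.00012229899646095394)])
lid top 5606 (array([0.5756, 0.369 ], dtype=float32), [np.float32(0.1917), np.float32(0.275)], np.float32(1.6159))
60 184 185 [0.478  0.4377] [0.479  0.4378]
100 368 368 [0.6688 0.4075] [0.6688 0.4075]
140 189 190 [0.4817 0.3586] [0.4828 0.3587]Traceback (most recent call last):
  File "<stdin>", line 12, in <module>
    return umr_minimum(a, axis, None, out, keepdims, initial, where)
ValueError: zero-size array to reduction operation minimum which has no identity
```

```bash

echo '[[0.034, 0.0016, 0.02, 0, 0, 0, 0.05], [0.034, 0.0015, 0.02, 0, 0, -0.003, 0.05], [0, 0, 0.05, 0, 0, 0, 0.05], [0, 0, 0.05, 0, 0, 0, 0.05], [0, 0, 0.0315, 0, 0, 0, 0.05]]' | python3 steer.py 55
echo '[[0, 0, 0, 0, 0, 0, 0.05], [0, 0, 0, 0, 0, 0, 0.0], [0, 0, 0, 0, 0, 0, 0.0], [0, 0, 0, 0, 0, 0, 0.0], [0, 0, 0, 0, 0, 0, 0.0]]' | python3 steer.py
echo '[[0, 0, 0, 0, 0, 0, 0.0], [0, 0, -0.02, 0, 0, 0, 0], [0, 0, -0.05, 0, 0, 0, 0], [0, 0, 0, 0, 0, 0, 0], [0, 0, 0, 0, 0, 0, 0]]' | python3 steer.py
```

```text
time: 24.28
tcp_pos: [0.5761, 0.3659, 0.2273]
orientation: [-3.139, 0.001, 1.614]
wrist_force: [-0.6, 0.2, 0.4]
gripper_width: 0.0502
grasp_force: 0.0
time: 24.9
tcp_pos: [0.5757, 0.368, 0.2306]
orientation: [-3.141, -0.001, 1.617]
wrist_force: [0.4, 0.0, 8.9]
gripper_width: 0.0137
grasp_force: 43.3
time: 25.52
tcp_pos: [0.5753, 0.3675, 0.2974]
orientation: [-3.138, 0.002, 1.617]
wrist_force: [-0.3, 0.4, -5.9]
gripper_width: 0.0133
grasp_force: 55.0
```

```bash

echo '[[0, 0, -0.04, 0, 0, 0, 0], [0, 0, -0.04, 0, 0, 0, 0], [-0.0513, 0.0076, 0, 0, 0, 0, 0], [-0.0513, 0.0076, 0, 0, 0, 0, 0], [-0.0513, 0.0076, 0, 0, 0, 0, 0]]' | python3 steer.py
echo '[[-0.0513, 0.0076, 0, 0, 0, 0, 0], [-0.0513, 0.0076, 0, 0, 0, 0, 0], [-0.0513, 0.0077, 0, 0, 0, 0, 0], [-0.051, 0.0077, 0, 0, 0, 0, 0], [0, 0, 0, 0, 0, 0, 0]]' | python3 steer.py
echo '[[0, 0, 0.025, 0, 0, 0, 0], [0, 0, 0.015, 0, 0, 0, 0], [0, 0, 0, 0, 0, 0, 0], [0, 0, 0, 0, 0, 0, 0]]' | python3 steer.py
python3 - <<'E'
from h import *
im,p=cam("wrist");t,pt=cam("top");s=env.camera("scene")
c=np.zeros((600,560,3),np.uint8);c[:300]=im[:300,:,::-1]
c[300:,:280]=cv2.resize(t[130:237,225:325,::-1],(280,300),interpolation=cv2.INTER_CUBIC)
c[300:,280:]=cv2.resize(s[130:280,230:370,::-1],(280,300),interpolation=cv2.INTER_CUBIC)
cv2.imwrite('pics/c7.png',c)
E
```

```text
time: 26.15
tcp_pos: [0.6054, 0.2137, 0.3762]
orientation: [-3.136, 0.001, 1.617]
wrist_force: [0.5, 0.3, -6.1]
gripper_width: 0.0133
grasp_force: 55.0
time: 26.78
tcp_pos: [0.6461, 0.0077, 0.3761]
orientation: [-3.136, 0.002, 1.612]
wrist_force: [-0.8, 2.0, -5.6]
gripper_width: 0.0135
grasp_force: 55.0
time: 27.28
tcp_pos: [0.646, 0.0124, 0.3398]
orientation: [3.141, -0.0, 1.617]
wrist_force: [0.7, -0.1, -5.8]
gripper_width: 0.0135
grasp_force: 55.0
```

View pics/c7.png

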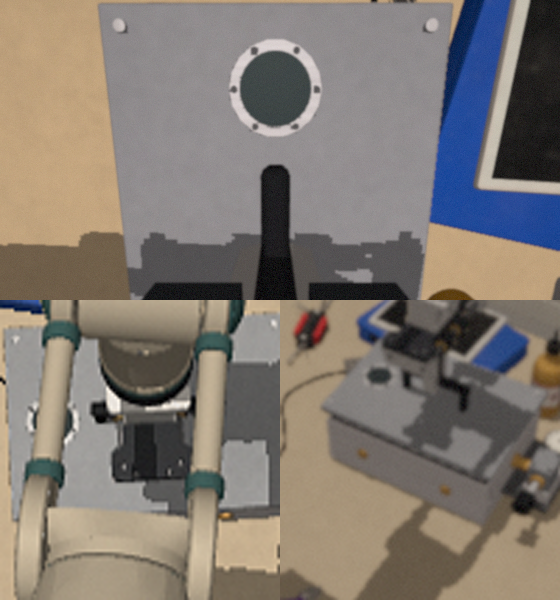

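The lid hangs level above the box, in line with it, with its bottom at about 0.109.

```bash

echo '[[0, 0, 0.01, 0, 0, 0, 0], [0, 0, 0.006, 0, 0, 0, 0], [0, 0, 0.002, 0, 0, 0, 0], [0, 0, 0, 0, 0, 0, 0]]' | python3 steer.py
```

```text
time: 27.92
tcp_pos: [0.6458, 0.0119, 0.3214]
orientation: [-3.141, -0.0, 1.617]
wrist_force: [0.4, -0.2, -5.9]
gripper_width: 0.0135
grasp_force: 55.0
```

Release, lift, and move aside to look.

```bash

echo '[[0, 0, 0.002, 0, 0, 0, 0], [0, 0, 0, 0, 0, 0, 0.03], [0, 0, 0, 0, 0, 0, 0.04], [0, 0, 0, 0, 0, 0, 0.04], [0, 0, -0.03, 0, 0, 0, 0.04]]' | python3 steer.py
echo '[[0, 0, -0.05, 0, 0, 0, 0.05], [0, -0.055, -0.02, 0, 0, 0, 0.05], [0, -0.055, 0, 0, 0, 0, 0.05], [-0.02, -0.055, 0, 0, 0, 0, 0.05], [-0.055, 0, 0, 0, 0, 0, 0.05]]' | python3 steer.py
echo '[[-0.055, 0, 0, 0, 0, 0, 0.05], [-0.055, 0, 0, 0, 0, 0, 0.05], [-0.055, 0, 0, 0, 0, 0, 0.05], [-0.055, 0, 0, 0, 0, 0, 0.05], [0, 0, 0, 0, 0, 0, 0.05]]' | python3 steer.py
python3 - <<'E'
from h import *
im,p=cam("wrist");t,pt=cam("top");s,ps=cam("scene")
c=np.zeros((600,560,3),np.uint8);c[:300]=im[:300,:,::-1]
c[300:,:280]=cv2.resize(t[120:227,220:360,::-1],(280,300),interpolation=cv2.INTER_CUBIC)
c[300:,280:]=cv2.resize(s[130:280,230:400,::-1],(280,300),interpolation=cv2.INTER_CUBIC)
cv2.imwrite('pics/c8.png',c)
h=cv2.cvtColor(t,cv2.COLOR_RGB2HSV)
for lo in(80,110):
  d=comp((h[:,:,1]<60)&(h[:,:,2]>lo)&(h[:,:,2]<200),(300,160),4);print(d[1],rect(pt,d[3],.1))
e=comp(masks(t)["dark"],(280,175),10);print(e and (e[1],rect(pt,e[3],.147)))
e=comp(masks(t)["dark"],(346,198),8);print(e and (e[0],e[1],rect(pt,e[3],.082)))
print(env.get_state()["tcp_pos"])
E
```

```text
time: 28.55
tcp_pos: [0.6452, 0.012, 0.3479]
orientation: [-3.137, -0.001, 1.617]
wrist_force: [1.6, -0.1, -0.7]
gripper_width: 0.04
grasp_force: 0.0
time: 29.18
tcp_pos: [0.4801, -0.0689, 0.4201]
orientation: [-3.14, -0.001, 1.62]
wrist_force: [0.8, -1.0, 0.7]
gripper_width: 0.0499
grasp_force: 0.0
time: 29.8
tcp_pos: [0.4945, -0.294, 0.4193]
orientation: [3.141, 0.002, 1.612]
wrist_force: [-1.1, 0.6, -0.2]
gripper_width: 0.0503
grasp_force: 0.0
6561 (array([0.6416, 0.0126], dtype=float32), [np.float32(0.1994), np.float32(0.2761)], np.float32(1.6174))
6202 (array([0.6457, 0.013 ], dtype=float32), [np.float32(0.1913), np.float32(0.2758)], np.float32(1.615))
(np.int32(238), (array([0.6412, 0.0127], dtype=float32), [np.float32(0.0198), np.float32(0.107)], np.float32(1.6195)))
(array([345.25773196, 197.78350515]), np.int32(97), (array([ 0.5763, -0.1733], dtype=float32), [np.float32(0.0251), np.float32(0.0309)], np.float32(3.1295)))
[ 0.49433833 -0.28976845  0.41958979]
```

View pics/c8.png

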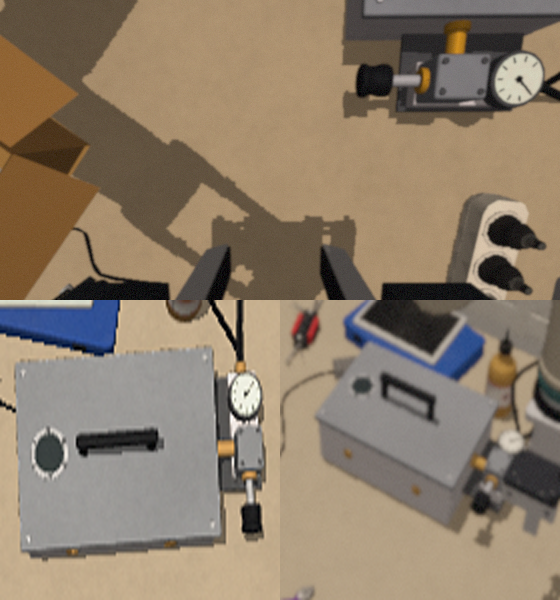

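The lid is square: centre (0.6457,0.013), yaw 1.615, against the box at (0.6455,0.0115), 1.6155. The knob is in, at (375,80) in the wrist view. Next I'll triangulate it.

```bash

python3 - <<'E'
from h import *
im,p=cam("wrist");t,pt=cam("top")
g=cv2.cvtColor(im,cv2.COLOR_RGB2GRAY);d=comp(g<45,(375,80),5);print(d[0],d[1],cv2.boundingRect(d[3]))
e=comp(masks(t)["dark"],(345,198),5)
print(tri([ray(p,d[0]),ray(pt,e[0])]))
for z in(.075,.082): print(rect(p,d[3],z))
E
echo '[[0, 0, 0, 0, 0, 0.1745, 0.042], [0, 0, 0, 0, 0, 0.1745, 0.042], [0, 0, 0, 0, 0, 0.1745, 0.042], [0, 0, 0, 0, 0, 0.1745, 0.042], [0, 0, 0, 0, 0, 0.1745, 0.042]]' | python3 steer.py
echo '[[0, 0, 0, 0, 0, 0.1745, 0.042], [0, 0, 0, 0, 0, 0.1745, 0.042], [0, 0, 0, 0, 0, 0.1745, 0.042], [0, 0, 0, 0, 0, 0.1745, 0.042], [0, 0, 0, 0, 0, 0, 0.042]]' | python3 steer.py
```

```text
[373.94930417  86.76143141] 1006 (357, 71, 36, 33)
(array([ 0.57765384, -0.17416163,  0.07538826]), [np.float64(0.0012346435606146215), np.float64(0.001234643560614452)])
(array([ 0.5792, -0.1749], dtype=float32), [np.float32(0.0272), np.float32(0.0314)], np.float32(0.0461))
(array([ 0.5773, -0.1758], dtype=float32), [np.float32(0.0266), np.float32(0.0307)], np.float32(0.0461))
time: 30.68
tcp_pos: [0.4946, -0.2887, 0.4201]
orientation: [3.141, -0.0, 0.74]
wrist_force: [-0.1, -0.2, -0.0]
gripper_width: 0.0419
grasp_force: 0.0
time: 31.3
tcp_pos: [0.4946, -0.289, 0.42]
orientation: [3.142, -0.0, 0.05]
wrist_force: [0.6, -0.1, -0.3]
gripper_width: 0.0419
grasp_force: 0.0
```

```bash

echo '[[0.0295, -0.0369, 0, 0, 0, 0, 0.042], [0.0295, -0.0369, 0, 0, 0, 0, 0.042], [0.0296, -0.0368, 0, 0, 0, 0, 0.042], [0, 0, 0.05, 0, 0, 0, 0.042], [0, 0, 0.03, 0, 0, 0, 0.042]]' | python3 steer.py 40
echo '[[0, 0, 0, 0, 0, 0, 0.042], [0, 0, 0, 0, 0, 0, 0.042]]' | python3 steer.py
```

```text
time: 31.92
tcp_pos: [0.5778, -0.1738, 0.338]
orientation: [-3.141, 0.001, 0.052]
wrist_force: [-0.2, 0.1, -0.2]
gripper_width: 0.0419
grasp_force: 0.0
time: 32.17
tcp_pos: [0.5784, -0.1757, 0.3411]
orientation: [3.141, -0.002, 0.048]
wrist_force: [0.5, -0.0, -0.3]
gripper_width: 0.0421
grasp_force: 0.0
```

```bash

echo '[[0, 0, 0.04, 0, 0, 0, 0.042], [0, 0, 0.03, 0, 0, 0, 0.042], [0, 0, 0.016, 0, 0, 0, 0.042], [0, 0, 0, 0, 0, 0, 0.042]]' | python3 steer.py
echo '[[0, 0, 0, 0, 0, 0, 0.02], [0, 0, 0, 0, 0, 0, 0.02], [0, 0, 0, 0, 0, 0, 0.02]]' | python3 steer.py
```

```text
time: 32.67
tcp_pos: [0.5781, -0.1759, 0.2539]
orientation: [-3.141, -0.0, 0.046]
wrist_force: [-0.5, 0.5, -0.4]
gripper_width: 0.0421
grasp_force: 0.0
time: 33.05
tcp_pos: [0.5785, -0.1757, 0.2551]
orientation: [3.141, -0.003, 0.046]
wrist_force: [0.5, 1.7, 5.9]
gripper_width: 0.028
grasp_force: 40.0
```

```bash

echo '[[-0.007, 0, 0, 0, 0, 0, 0.02], [-0.008, 0, 0, 0, 0, 0, 0.02], [-0.008, 0, 0, 0, 0, 0, 0.02], [-0.0075, 0, 0, 0, 0, 0, 0.02], [0, 0, 0, 0, 0, 0, 0.02]]' | python3 steer.py
echo '[[0, 0, 0, 0, 0, 0, 0.02], [0, 0, 0, 0, 0, 0, 0.02], [0, 0, 0, 0, 0, 0, 0.02], [0, 0, 0, 0, 0, 0, 0.02], [0, 0, 0, 0, 0, 0, 0.02]]' | python3 steer.py
python3 -c "
from h import *
t,pt=cam('top');s=env.camera('scene')
c=np.zeros((300,600,3),np.uint8)
c[:,:300]=cv2.resize(t[150:230,305:385,::-1],(300,300),interpolation=cv2.INTER_CUBIC)
c[:,300:]=cv2.resize(s[160:260,300:400,::-1],(300,300),interpolation=cv2.INTER_CUBIC)
cv2.imwrite('pics/c9.png',c)"
```

```text
time: 33.67
tcp_pos: [0.5482, -0.177, 0.2553]
orientation: [3.141, -0.003, 0.047]
wrist_force: [-3.6, 2.3, 9.5]
gripper_width: 0.0276
grasp_force: 40.0
time: 34.3
tcp_pos: [0.5475, -0.1771, 0.2552]
orientation: [3.141, -0.002, 0.046]
wrist_force: [-2.6, 2.4, 8.2]
gripper_width: 0.0275
grasp_force: 40.0
```

View pics/c9.png

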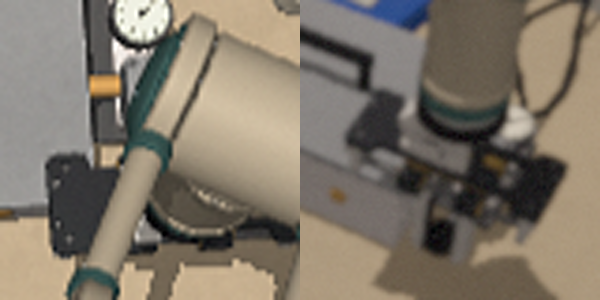

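The crops show the fingers still on the knob, out past the box front. The TCP moved 31 mm, but the arm hides the rings. I'll wait out the pump time and check with the wrist camera.

```bash

for i in 1 2 ; do echo '[[0, 0, 0, 0, 0, 0, 0.02], [0, 0, 0, 0, 0, 0, 0.02], [0, 0, 0, 0, 0, 0, 0.02], [0, 0, 0, 0, 0, 0, 0.02], [0, 0, 0, 0, 0, 0, 0.02]]' | python3 steer.py | tail -6|head -2; done
echo '[[0, 0, 0, 0, 0, 0, 0.02], [0, 0, 0, 0, 0, 0, 0.02], [0, 0, 0, 0, 0, 0, 0.02], [0, 0, 0, 0, 0, 0, 0.02], [0, 0, 0, 0, 0, 0, 0.02]]' | python3 steer.py
python3 -c "
from h import *
cam('wrist','w10')"
```

```text
time: 35.02
tcp_pos: [0.5475, -0.1771, 0.2552]
time: 35.65
tcp_pos: [0.5475, -0.1771, 0.2553]
time: 36.28
tcp_pos: [0.5475, -0.1771, 0.2553]
orientation: [3.141, -0.002, 0.046]
wrist_force: [-1.9, 2.2, 8.3]
gripper_width: 0.0277
grasp_force: 40.0
```

View pics/w10.png

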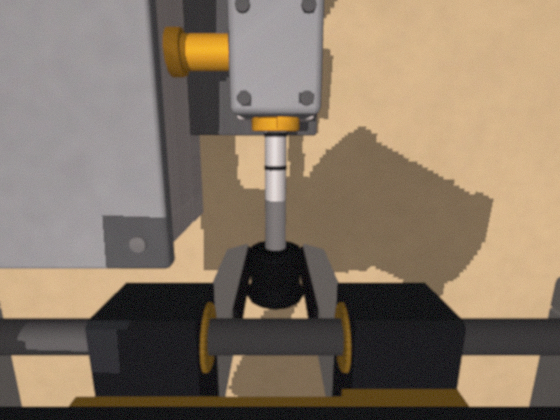

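The wrist view shows the rod out, with one ring at (275,167). A second ring may sit right at the gland, near row 132, so I'll check the column profile.

```bash
python3 -c "
import cv2
g=cv2.imread('pics/w10.png');print(g[124:176,273:278].mean(1).astype(int).tolist())"
```

```text
[[44, 159, 225], [44, 160, 226], [43, 159, 223], [44, 160, 225], [44, 159, 225], [43, 149, 216], [56, 124, 173], [70, 94, 120], [66, 70, 77], [47, 47, 47], [40, 40, 39], [70, 70, 73], [128, 129, 135], [179, 181, 190], [208, 210, 220], [214, 216, 224], [214, 217, 224], [214, 217, 224], [214, 216, 224], [214, 216, 225], [214, 215, 224], [214, 216, 224], [213, 216, 224], [214, 215, 223], [214, 216, 224], [214, 216, 224], [214, 216, 224], [214, 215, 223], [215, 216, 224], [214, 216, 223], [214, 216, 224], [215, 215, 223], [214, 216, 224], [213, 214, 223], [214, 215, 223], [212, 215, 223], [214, 216, 222], [212, 214, 222], [213, 215, 223], [212, 214, 223], [206, 209, 219], [181, 183, 193], [129, 131, 137], [72, 71, 75], [47, 46, 47], [86, 85, 89], [144, 147, 154], [190, 191, 200], [208, 211, 220], [213, 215, 223], [212, 213, 222], [212, 214, 221]]
```

A second dark band at rows 133–134 confirms pump, held for over 2 s. Now I'll push it back 15 mm.

```bash

echo '[[0.005, 0, 0, 0, 0, 0, 0.02], [0.005, 0, 0, 0, 0, 0, 0.02], [0.0055, 0, 0, 0, 0, 0, 0.02], [0, 0, 0, 0, 0, 0, 0.02], [0, 0, 0, 0, 0, 0, 0.02]]' | python3 steer.py
echo '[[0, 0, 0, 0, 0, 0, 0.042], [0, 0, 0, 0, 0, 0, 0.042], [0, 0, 0, 0, 0, 0, 0.042]]' | python3 steer.py
python3 -c "
from h import *
im,p=cam('wrist','w11')
print(im[120:200,273:278,1].mean(1).astype(int).tolist())"
```

```text
time: 36.95
tcp_pos: [0.5631, -0.1764, 0.2548]
orientation: [3.141, -0.001, 0.046]
wrist_force: [0.2, 2.4, 6.7]
gripper_width: 0.0277
grasp_force: 40.0
time: 37.33
tcp_pos: [0.5627, -0.1765, 0.2533]
orientation: [-3.141, 0.001, 0.046]
wrist_force: [0.0, 0.2, -0.1]
gripper_width: 0.0419
grasp_force: 0.0
[158, 159, 159, 159, 160, 158, 159, 161, 161, 162, 159, 162, 161, 162, 162, 160, 162, 162, 161, 162, 159, 161, 160, 161, 161, 160, 156, 153, 146, 139, 127, 111, 98, 114, 141, 159, 161, 162, 157, 159, 159, 157, 158, 160, 156, 132, 92, 54, 39, 69, 126, 181, 207, 215, 213, 213, 212, 214, 213, 213, 213, 212, 212, 212, 212, 213, 213, 212, 213, 212, 210, 212, 210, 211, 212, 211, 212, 210, 210, 200]
```

Only one ring now shows, right at the gland, so it is in hold. I'll retreat and do a final check.

```bash

echo '[[0, 0, -0.03, 0, 0, 0, 0.042], [0, 0, -0.05, 0, 0, 0, 0.042], [0, 0, -0.05, 0, 0, 0, 0.042], [-0.05, 0.02, -0.02, 0, 0, 0, 0.042], [-0.05, 0.03, 0, 0, 0, 0, 0.042]]' | python3 steer.py
echo '[[-0.03, 0.04, 0, 0, 0, 0, 0.042], [0, 0.05, 0, 0, 0, 0, 0.042], [0, 0.05, 0, 0, 0, 0, 0.042], [0, 0, 0, 0, 0, 0, 0.042]]' | python3 steer.py
python3 - <<'E'
from h import *
t,pt=cam("top");s=env.camera("scene")
c=np.zeros((600,560,3),np.uint8)
c[:300]=cv2.resize(t[120:255,130:382,::-1],(560,300),interpolation=cv2.INTER_CUBIC)
c[300:]=cv2.resize(s[130:280,160:440,::-1],(560,300),interpolation=cv2.INTER_CUBIC)
cv2.imwrite('pics/c12.png',c)
h=cv2.cvtColor(t,cv2.COLOR_RGB2HSV)
d=comp((h[:,:,1]<60)&(h[:,:,2]>110)&(h[:,:,2]<200),(300,160),4);print(d[1],rect(pt,d[3],.1))
e=comp(masks(t)["dark"],(345,203),5);print(e and (e[0],e[1],rect(pt,e[3],.082)))
E
```

```text
time: 38.0
tcp_pos: [0.4649, -0.2312, 0.4057]
orientation: [3.139, -0.003, 0.049]
wrist_force: [0.1, -1.2, -0.4]
gripper_width: 0.0416
grasp_force: 0.0
time: 38.5
tcp_pos: [0.4416, -0.3754, 0.4029]
orientation: [3.141, 0.0, 0.042]
wrist_force: [0.4, 0.8, 0.6]
gripper_width: 0.0417
grasp_force: 0.0
6207 (array([0.6457, 0.013 ], dtype=float32), [np.float32(0.1915), np.float32(0.2758)], np.float32(1.615))
(array([345.75 , 202.875]), np.int32(96), (array([ 0.5622, -0.1731], dtype=float32), [np.float32(0.025), np.float32(0.031)], np.float32(3.1163)))
```

View pics/c12.png

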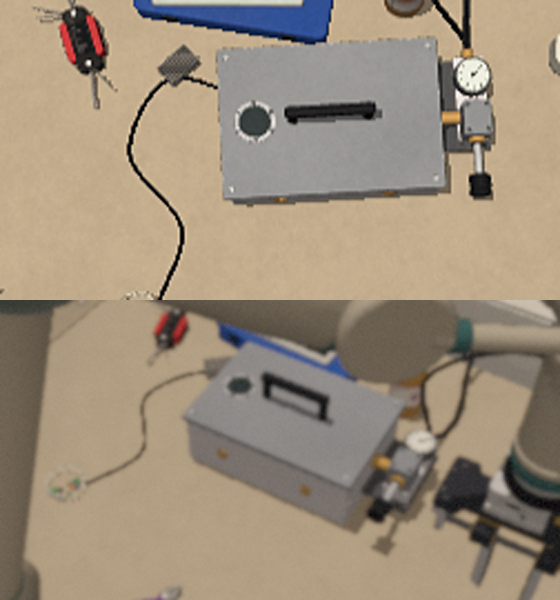

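The lid is square on the rim. The knob sits 14 mm out of vent (x 0.5763 → 0.5622), in the hold click, and the robot is clear. Handing in.

```bash
python3 -c "
from workcell import env
print(env.hand_in())"
```

```text
the job is handed in; nothing more can be done
None
```

I handed the job in at about 39 s, with no verdict returned: the brick, both torches and the tub lie on the chamber floor, the lid is square on the rim, and the valve was pumped for over 2 s and is back in its middle click.

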